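Complete the sample kit and send it down the rails

TASK

Complete the kit in the plywood tray so that it holds exactly one of each of the five goods (tape roll, jar, bottle, tall carton, low carton): take what is missing, piece by piece, out of the grey bin and stand each upright, flat on the floor of a free cell, and leave in the bin the stapler and the goods of which the tray already has one. Only when the kit is complete, slide the tray fully home against the far stop of its rails. Do not move the large tape roll, the pen or the mug that stand around.

Things in the scene. Friction and masses are not known exactly. Their poses are not given: they have to be found in the camera images.
- tote_floor (a point): Centre of the inner floor of the grey open picking bin (fixed), 5 mm above the table. The bin measures 250 mm (its x) by 355 mm (its y) outside, walls 5 mm thick and 60 mm high. It stands to the left or right of the tray. Its z is up.
- tray_floor (a point): Centre of the inner floor of the plywood kit tray, 18 mm above the table. Outside 194 mm (its x) by 288 mm (its y), walls 4 mm thick, rim 22 mm above the floor. Ribs 4 mm thick, 8 mm high over the floor split it in six cells of about 90 x 90 mm: 2 along x, 3 along y. It runs on two rails along its own +x (away from the robot). z is up.
- tray (a joint): Travel of the tray along its rails: 0 at the start, in the loading position, nearest the robot; 0.070 m fully home against the far stop. It needs about 4 to 6 N and stays where it is left.
- tray_handle (a point): Middle of the tray's black upright handle plate, outside the wall that faces the robot: 10 mm thick along the tray's x, 60 mm wide along its y, 50 mm high, its top 15 mm above this point and 70 mm above the table; clear space of 27 mm between it and the tray wall (two thin steel arms 27 mm either side of its middle join them). Same axes as the tray.
- cell0 (a point): Centre of the floor of tray cell 0, at x -47, y -94 mm from the tray's centre. Same axes as the tray.
- cell1 (a point): Centre of the floor of tray cell 1, at x -47, y +0 mm from the tray's centre. Same axes as the tray.
- cell2 (a point): Centre of the floor of tray cell 2, at x -47, y +94 mm from the tray's centre. Same axes as the tray.
- cell3 (a point): Centre of the floor of tray cell 3, at x +47, y -94 mm from the tray's centre. Same axes as the tray.
- cell4 (a point): Centre of the floor of tray cell 4, at x +47, y +0 mm from the tray's centre. Same axes as the tray.
- cell5 (a point): Centre of the floor of tray cell 5, at x +47, y +94 mm from the tray's centre. Same axes as the tray.
- s_tape_c (a point): Centre (half-way up) of the stock tape item, which starts in the bin: roll of tape, a ring 60 mm across, 48 mm high, with a 37 mm hole upright through it, lying flat (hole vertical). z is its upright axis. About 0.1 to 0.2 kg.
- s_jar_c (a point): Centre (half-way up) of the stock jar item, which starts in the bin: round white jar, 56 mm across, 62 mm high, standing. z is its upright axis. About 0.1 to 0.2 kg.
- s_bottle_c (a point): Centre (half-way up) of the stock bottle item, which starts in the bin: round white bottle, body 54 mm across up to 66 mm, then a neck and cap 27 mm across up to 95 mm, standing. z is its upright axis. About 0.1 to 0.2 kg.
- s_tall_c (a point): Centre (half-way up) of the stock tall item, which starts in the bin: tall square cardboard carton, 56 x 56 mm, 76 mm high, standing. z is its upright axis. About 0.1 to 0.2 kg.
- s_low_c (a point): Centre (half-way up) of the stock low item, which starts in the bin: low oblong cardboard carton, 74 mm (its x) by 54 mm (its y), 50 mm high, lying on its largest face. z is its upright axis. About 0.1 to 0.2 kg.
- t_tape_c (a point): Centre (half-way up) of the same kind of item (tape) that may already stand in one of the tray's cells; None when the tray holds none. Same sizes as the stock one.
- t_jar_c (a point): Centre (half-way up) of the same kind of item (jar) that may already stand in one of the tray's cells; None when the tray holds none. Same sizes as the stock one.
- t_bottle_c (a point): Centre (half-way up) of the same kind of item (bottle) that may already stand in one of the tray's cells; None when the tray holds none. Same sizes as the stock one.
- t_tall_c (a point): Centre (half-way up) of the same kind of item (tall) that may already stand in one of the tray's cells; None when the tray holds none. Same sizes as the stock one.
- t_low_c (a point): Centre (half-way up) of the same kind of item (low) that may already stand in one of the tray's cells; None when the tray holds none. Same sizes as the stock one.
- stapler_c (a point): Centre of a small black and steel stapler, 76 mm (its x) by 28 mm by 38 mm high, lying in the bin among the stock; not part of the kit.
- bigroll: A large roll of packing tape, 100 mm across, 48 mm high, near the robot, on its left: bystander. Origin at its underside (pen: below its middle).
- marker: A blue marker pen, 120 mm long, 16 mm thick, lying near the robot's right: bystander. Origin at its underside (pen: below its middle).
- mug: A white mug, 76 mm across, 90 mm high, to the robot's left: bystander. Origin at its underside (pen: below its middle).
There are look-alikes about, which are no part of the job. Leave any pink look-alike of the part that bears stapler_c alone.

How it is judged:
By the outcome, as a careful person would: the job done as asked, in the order asked, and still so for the second after the job is handed in, with the robot touching nothing.
Of t_tape, t_jar, t_bottle, t_tall, t_low only 1 to 2 are there at a start; the rules pass over those that are not, and their reading is None.
At some moment in a run one of s_tape, s_jar may be knocked a few centimetres aside while the robot is not near it.
It also fails if it takes over 210 s, if anything falls off the work surface, if the arm or the gripper's body presses on something with over 40 N, if the wrist force passes 120 N, or if a joint passes its speed limit or range.

ROBOT

A 6-joint arm with a two-finger parallel gripper is mounted at the origin on the work surface. World frame = base frame: x ahead of the robot, y to its left, z up, the work surface at z = 0. Lengths are in m, angles in rad, forces in N, time in s.
With the tool pointing down it reaches from about 0.35 to 0.775 m from the base axis. Payload 7.3 kg.
Tool frame: the origin (TCP) lies at the very end of the fingers, on their centre line; the grasp point (between the pads) lies 19 mm behind it; z points along the fingers, y is the line along which they close (so a half turn about z gives the same grasp; the last joint's range is limited). The gripper opens to 92 mm and grips with 3 to 60 N. Pads are 19 mm wide; open, the fingers measure 130 mm over their backs; the gripper's body (75 mm by 190 mm) begins 47 mm behind the grasp point.
Start: joints at [-0.146, 0.342, 1.524, -0, 1.275, -0.146], TCP at [0.525, 0, 0.227] pointing down, gripper open.
Joint ranges: [-2.53, 2.53], [-0.77, 2.02], [0.04, 2.7], [-1, 4.14], [0.28, 2.66], [-3.11, 3.11]. Speed limits (rad/s): [2.57, 2.57, 3.14, 3.14, 3.14, 3.14].

INTERFACE

Orientations are given as [roll, pitch, yaw] about the fixed x, y, z axes, in that order (R = Rz(yaw) Ry(pitch) Rx(roll)).
In Python, from cell import robot gives the robot as it stands.
- The arm moves only by the tool apply_moves, never from a script. Its argument "motion" is text: rows parted by semicolons, each of 7 numbers parted by spaces: the opening in per cent of the stroke, from 0 (shut) to 100 (fully open), then the shift along the tool's x, y, z in cm, then the turn, a rotation vector about the tool's x, y, z in rad. A call has 1 to 20 rows; each row shifts and turns the commanded pose from where the row before left it, along the tool's axes as they then stand; what a row does not reach is not made up. A row lasts 1/8 s, in which the tool goes at most 62.5 mm and 10.7 degrees, less where a joint would pass 70% of its speed; a pose out of reach is approached as far as the arm can. A call with a gripper value outside its range is refused whole. The fingers move at their own pace and stop on an object; "force" is the grip in N (left out, the last holds). Time passes only in rows, so rows that do not move let the fingers close. It gives the time, the measured TCP pose, the force, the opening and the grip force at its end, in the units of the state.
- robot.observe(): the state, without advancing time (a new reading comes with each control period).
- robot.read_camera(name): name is "scene" or "side" or "wrist"; returns a dict with "img" (400x640x3 uint8, red, green, blue), "fovy" (degrees; the focal length in pixels is half the picture's height over the tangent of half this angle, whatever the lens; pixels are square), "cx", "cy" (the principal point, pixels), "R" (3x3) and "t" (3): a world point X has camera coordinates R X + t; the wrist camera has in their place "hand_eye" (4x4, takes a point from camera to tool coordinates, whose origin is the TCP and whose axes are the flange's). Camera axes: x right, y down, z forward; pixel columns grow to the right and rows downward; lengths in m; the calibration is good to about 2 mm. A picture is of the moment at which its call begins: read the wrist's pose just before it. There is no depth.
- robot.hand_in(): hands the job in; it is judged then, once.
Trained networks look in a picture, given as the dict that the camera call returned (one of the last four; its "shot" number tells which), for a name from the list of things; names that differ only in an ending like _2 or _b are one class to them, and where a whole thing is asked for, a point or a joint stands for the part that bears it (a point fixed in the world has none). Each returns a list of dicts, best first, with "score" (0 to 1); they miss things now and then, are a little off and sometimes report something else, mostly with a low value. They report only what shows in the picture. A call takes as long as a camera call. They do not tell look-alikes from the thing itself.
- robot.search_frame(target, picture): "centre" ([x, y, z] in m, in world coordinates, good to about 4 mm: the middle of the surface that is visible of it).
- robot.trace(target, picture): "pixels" (400x640 bool, what is visible of it).
The state is a dict: "time": time; "qpos": joint angles; "qvel": joint speeds; "joint_efforts": joint torques, N m; "tool_pos": TCP position; "tool_rot": TCP orientation; "contact_force": force on the tool from outside, world axes, zero at the start; "torque": the same for the moment, N m; "opening": finger opening in m; "grip_force": force on a finger pad.
Only numpy, scipy, OpenCV 4.12 (cv2) and the standard library are available. Lean on these libraries where they do the work, as an engineer would, in place of code of your own. Each camera call takes 0.05 s, during which the arm holds its last target. There are 200 camera calls.

## Working session

There is one attempt and no reset: what is moved stays moved. The work goes in short steps, Python scripts to look and compute and a tool call to move; the robot and the scene stay as the last step left them, time stands still between calls to the robot, and variables do not carry over. Pictures are saved under pics/ and viewed, at most 14 in all, crops included, and the job is handed in when it is done.

Besides the shell and the picture viewer there is one more tool, called after "Emit:" as name(argument=value, ...) on one line, values as JSON. apply_moves: Moves the arm, as the interface text tells. Its arguments: {"type":"object","properties":{"motion":{"type":"string"},"force":{"type":"number"}},"required":["motion"]}

```bash
mkdir -p pics
cat > h.py <<'E'
from cell import robot
import numpy as np, cv2
def snap(n,f):
    p=robot.read_camera(n); cv2.imwrite('pics/'+f,cv2.cvtColor(p['img'],cv2.COLOR_RGB2BGR)); return p
def foc(p): return 200/np.tan(np.radians(p['fovy'])/2)
def proj(p,X):
    c=np.array(p['R'])@np.array(X)+np.array(p['t']); f=foc(p); return (round(f*c[0]/c[2]+p['cx']),round(f*c[1]/c[2]+p['cy']))
def back(p,u,v,z):
    R=np.array(p['R']);t=np.array(p['t']);d=R.T@np.array([(u-p['cx'])/foc(p),(v-p['cy'])/foc(p),1]);o=-R.T@t
    return o+d*(z-o[2])/d[2]
E
python3 - <<'E'
from h import *
for n in ['scene','side']:
    p=snap(n,n+'0.png'); print(n,p['shot'],np.round(-np.array(p['R']).T@p['t'],3))
    for o in ['s_tape_c','s_jar_c','s_bottle_c','s_tall_c','s_low_c','stapler_c','tray_handle','tray_floor','tote_floor','bigroll','marker','mug']:
        try: print(o,[(np.round(d['centre'],3).tolist(),round(d['score'],2),proj(p,d['centre'])) for d in robot.search_frame(o,p)])
        except Exception as e: print(o,e)
E
```

```text
scene 1 [1.189 0.806 0.836]
s_tape_c [([0.525, 0.098, 0.043], 0.8, (313, 225))]
s_jar_c [([0.604, 0.314, 0.051], 0.81, (352, 280)), ([0.534, -0.166, 0.022], 0.56, (251, 192)), ([0.498, -0.269, 0.054], 0.42, (240, 165)), ([0.524, 0.096, 0.046], 0.37, (312, 223))]
s_bottle_c [([0.501, 0.307, 0.061], 0.75, (378, 254)), ([0.612, 0.224, 0.038], 0.45, (322, 265))]
s_tall_c [([0.627, 0.112, 0.063], 0.72, (287, 239))]
s_low_c [([0.509, 0.206, 0.053], 0.97, (346, 238)), ([0.534, -0.169, 0.02], 0.28, (250, 192)), ([0.61, 0.222, 0.038], 0.26, (322, 264))]
stapler_c [([0.785, 0.248, 0.033], 0.97, (274, 311)), ([0.61, 0.222, 0.04], 0.65, (322, 264))]
tray_handle [([0.536, -0.165, 0.024], 0.8, (251, 192)), ([0.269, -0.326, 0.017], 0.65, (283, 145))]
tray_floor [([0.533, -0.159, 0.017], 0.62, (253, 194))]
tote_floor [([0.558, 0.225, 0.018], 0.78, (337, 261)), ([0.5, 0.304, 0.059], 0.51, (378, 254)), ([0.607, 0.223, 0.039], 0.35, (323, 264))]
bigroll [([0.585, -0.178, 0.053], 0.3, (234, 188))]
marker [([0.271, -0.325, 0.019], 0.48, (283, 144))]
mug []
side 2 [ 0.022 -0.605  0.997]
s_tape_c [([0.507, 0.071, 0.04], 0.68, (329, 200)), ([0.533, -0.197, 0.017], 0.32, (397, 267))]
s_jar_c [([0.576, 0.288, 0.05], 0.73, (306, 146)), ([0.532, -0.196, 0.017], 0.34, (397, 267))]
s_bottle_c [([0.477, 0.278, 0.059], 0.95, (281, 158)), ([0.493, 0.181, 0.054], 0.75, (303, 176))]
s_tall_c [([0.604, 0.074, 0.067], 0.93, (356, 179))]
s_low_c [([0.494, 0.181, 0.054], 0.59, (303, 176))]
stapler_c []
tray_handle [([0.529, -0.196, 0.018], 0.88, (396, 267))]
tray_floor [([0.534, -0.198, 0.018], 0.95, (398, 267)), ([0.605, 0.073, 0.065], 0.61, (356, 179))]
tote_floor [([0.532, 0.166, 0.02], 0.83, (317, 182))]
bigroll [([0.275, 0.266, 0.032], 0.73, (223, 195))]
marker [([0.258, -0.336, 0.018], 0.6, (343, 375))]
mug [([0.412, 0.49, 0.058], 0.69, (229, 128)), ([0.534, -0.198, 0.017], 0.67, (398, 267))]
```

View pics/scene0.png

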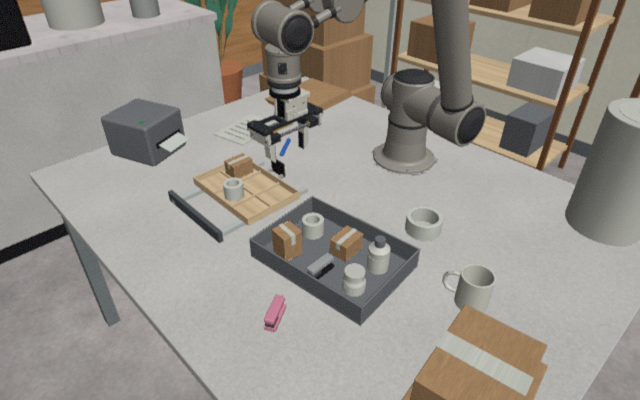

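View pics/side0.png

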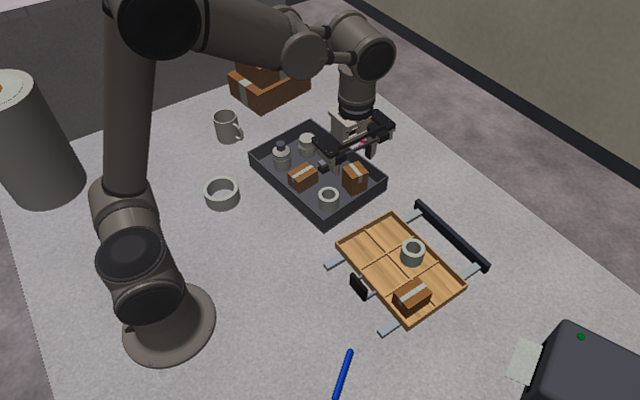

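The side picture shows that the tray holds a tape roll at (412,252) and a low carton at (411,296). The jar, bottle and tall carton are missing. In the bin, the bottle is at (281,157), the jar at (307,144) and the tall carton at (355,178). The tape, low carton and stapler must stay there. A pink stapler outside the bin at (274,311) in the scene picture is only a look-alike. Next I rise and look straight down with the wrist camera.

```bash
cat >> h.py <<'E'
from scipy.spatial.transform import Rotation as Ro
def wrist(f):
    s=robot.observe(); p=snap('wrist',f)
    T=np.eye(4); T[:3,:3]=Ro.from_euler('xyz',s['tool_rot']).as_matrix(); T[:3,3]=s['tool_pos']
    C=np.linalg.inv(T@np.array(p['hand_eye'])); p['R']=C[:3,:3]; p['t']=C[:3,3]; return p
E
python3 - <<'E'
from h import *
s=robot.observe(); print(s['tool_pos'],s['tool_rot'],s['opening'],s['time'])
T=Ro.from_euler('xyz',s['tool_rot']).as_matrix(); print(T.round(2))
p=wrist('w0.png'); print(p['fovy'],p['hand_eye'],np.round(-p['R'].T@p['t'],3))
E
```

```text
[5.25013233e-01 2.05986664e-05 2.26743450e-01] [3.14150285e+00 1.13073401e-06 1.57078253e+00] 0.09174768333291183 1.3
[[ 0.  1.  0.]
 [ 1. -0. -0.]
 [-0.  0. -1.]]
58.31499325847379 [[-6.43075258e-04 -9.62712070e-01 -2.70527367e-01  7.44274879e-02]
 [ 9.99999417e-01 -3.84572476e-04 -1.00855718e-03 -1.14937265e-04]
 [ 8.66912793e-04 -2.70527858e-01  9.62711757e-01 -1.57648291e-01]
 [ 0.00000000e+00  0.00000000e+00  0.00000000e+00  1.00000000e+00]] [0.525 0.074 0.384]
```

Emit:
apply_moves(motion="100 0 0 -5 0 0 0;100 0 0 -5 0 0 0;100 0 0 -5 0 0 0")

```text
time: 1.72
tool_pos: [0.5248, 0.0, 0.3784]
tool_rot: [3.141, 0.0, 1.571]
contact_force: [1.8, 0.1, 0.1]
opening: 0.0917
grip_force: 0.0
```

Emit:
apply_moves(motion="100 -5.5 0 0 0 0 0;100 -5.5 0 0 0 0 0;100 0 0 0 0 0 0;100 0 0 0 0 0 0")

```text
time: 2.22
tool_pos: [0.5249, -0.1097, 0.3766]
tool_rot: [-3.141, -0.001, 1.57]
contact_force: [-0.9, 0.5, -0.3]
opening: 0.0916
grip_force: 0.0
```

Run:
```python
from h import *
p=wrist('w1.png'); np.savez('w1.npz',R=p['R'],t=p['t'],cx=p['cx'],cy=p['cy'],fovy=p['fovy'])
for o in ['t_tape_c','t_low_c','tray_handle','tray_floor']:
    print(o,[(np.round(d['centre'],3).tolist(),round(d['score'],2),proj(p,d['centre'])) for d in robot.search_frame(o,p)])
```

```text
t_tape_c [([0.572, -0.194, 0.067], 0.77, (361, 213)), ([0.528, -0.157, 0.021], 0.43, (329, 179))]
t_low_c [([0.49, -0.262, 0.067], 0.64, (302, 258))]
tray_handle [([0.528, -0.157, 0.019], 0.9, (329, 178))]
tray_floor [([0.53, -0.158, 0.017], 0.88, (330, 179))]
```

View pics/w1.png

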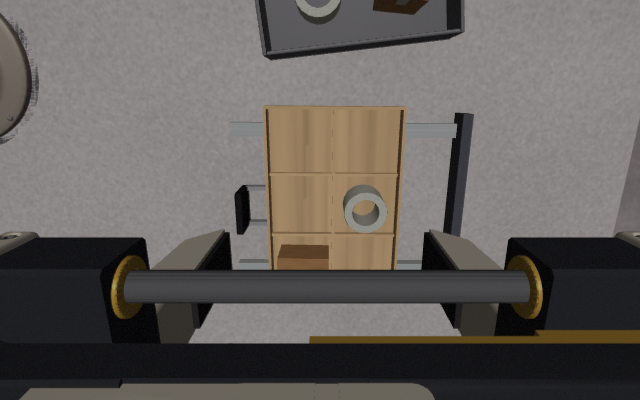

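Emit:
apply_moves(motion="100 6 0 0 0 0 0;100 6 0 0 0 0 0;100 6 0 0 0 0 0;100 6 0 0 0 0 0;100 6 0 0 0 0 0;100 6 0 0 0 0 0;100 4 0 0 0 0 0;100 0 0 0 0 0 0;100 0 0 0 0 0 0")

```text
time: 3.6
tool_pos: [0.5247, 0.2901, 0.3766]
tool_rot: [-3.141, 0.001, 1.572]
contact_force: [-0.8, 0.0, -0.1]
opening: 0.0915
grip_force: 0.0
```

Run:
```python
from h import *
p=wrist('w2.png'); np.savez('w2.npz',R=p['R'],t=p['t'],cx=p['cx'],cy=p['cy'],fovy=p['fovy'])
for o in ['s_tape_c','s_jar_c','s_bottle_c','s_tall_c','s_low_c','stapler_c','tote_floor']:
    print(o,[(np.round(d['centre'],3).tolist(),round(d['score'],2),proj(p,d['centre'])) for d in robot.search_frame(o,p)])
```

```text
s_tape_c [([0.512, 0.11, 0.027], 0.97, (318, 262))]
s_jar_c [([0.584, 0.303, 0.069], 0.58, (373, 142)), ([0.615, 0.122, 0.047], 0.38, (387, 261)), ([0.512, 0.111, 0.028], 0.18, (318, 263))]
s_bottle_c [([0.49, 0.296, 0.078], 0.57, (300, 148))]
s_tall_c [([0.616, 0.125, 0.044], 0.77, (387, 259))]
s_low_c [([0.498, 0.201, 0.056], 0.82, (308, 213)), ([0.491, 0.297, 0.075], 0.68, (301, 147))]
stapler_c [([0.774, 0.242, 0.035], 0.83, (501, 181)), ([0.606, 0.215, 0.041], 0.73, (384, 200))]
tote_floor [([0.552, 0.239, 0.003], 0.91, (345, 178)), ([0.615, 0.121, 0.047], 0.44, (387, 262))]
```

View pics/w2.png

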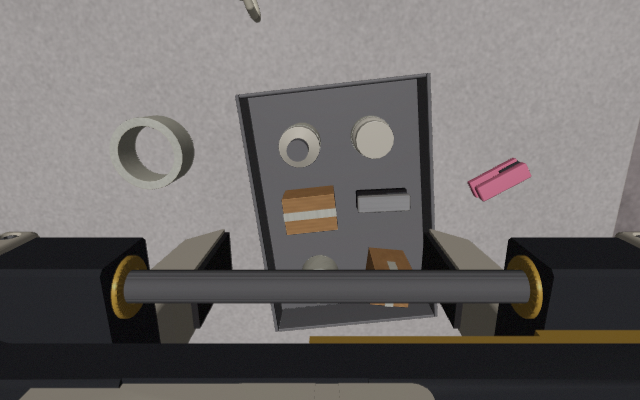

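The bin view confirms the targets: jar (374,138), bottle with cap (298,150) and tall carton (388,275). The real stapler is the grey one at (383,200) and the pink one is outside the bin. In the tray, cell 4 holds the tape at (365,210) and cell 0 the low carton at (303,258); cells 1, 2, 3 and 5 are free.

Run:
```python
from h import *
p=dict(np.load('w1.npz')); q=dict(np.load('w2.npz'))
b=lambda p,u,v,z:np.round(back(p,u,v,z)[:2],4)
print('rim',b(p,264,107,.04),b(p,406,107,.04),'ribx',b(p,333,140,.026),b(p,333,210,.026),'rib lines',b(p,300,173.5,.026),b(p,300,234,.026),'Rwall',b(p,405,110,.04),b(p,397,258,.04),'L',b(p,265,110,.04),b(p,271,258,.04))
print('rib v',b(p,275,174,.026),b(p,395,173,.026))
print('handle top',b(p,238,187,.07),b(p,238,233,.07),b(p,247,187,.07))
print('bin rim',b(q,237,97,.06),b(q,430,75,.06),b(q,276,330,.06),b(q,437,316,.06))
print('jar',b(q,374,138,.067),'cap',b(q,298,150,.1))
print('tall top front edge?',b(q,366,249,.081),b(q,403,250,.081))
for n in ['s_tall_c','s_low_c','s_jar_c','s_bottle_c','s_tape_c']: pass
# side view crop of bin & handle
s=snap('side','s1.png'); im=cv2.imread('pics/s1.png'); cv2.imwrite('pics/s1c.png',cv2.resize(im[100:320,230:480],None,fx=3,fy=3,interpolation=cv2.INTER_CUBIC)[:600,:800])
np.savez('s1.npz',R=s['R'],t=s['t'],cx=s['cx'],cy=s['cy'],fovy=s['fovy'])
```

```text
rim [ 0.4407 -0.0535] [ 0.6311 -0.0537] ribx [ 0.5336 -0.0995] [ 0.534  -0.2036] rib lines [ 0.486  -0.1479] [ 0.484 -0.242] Rwall [ 0.63   -0.0576] [ 0.6306 -0.2752] L [ 0.4418 -0.0574] [ 0.4405 -0.2751]
rib v [ 0.4497 -0.1486] [ 0.6237 -0.1473]
handle top [ 0.4059 -0.1565] [ 0.4015 -0.2225] [ 0.418  -0.1566]
bin rim [0.4098 0.3589] [0.6543 0.3857] [0.4466 0.0125] [0.6923 0.0375]
jar [0.5859 0.3077] cap [0.4896 0.2971]
tall top front edge? [0.5785 0.1576] [0.6294 0.1562]
```

View pics/s1c.png

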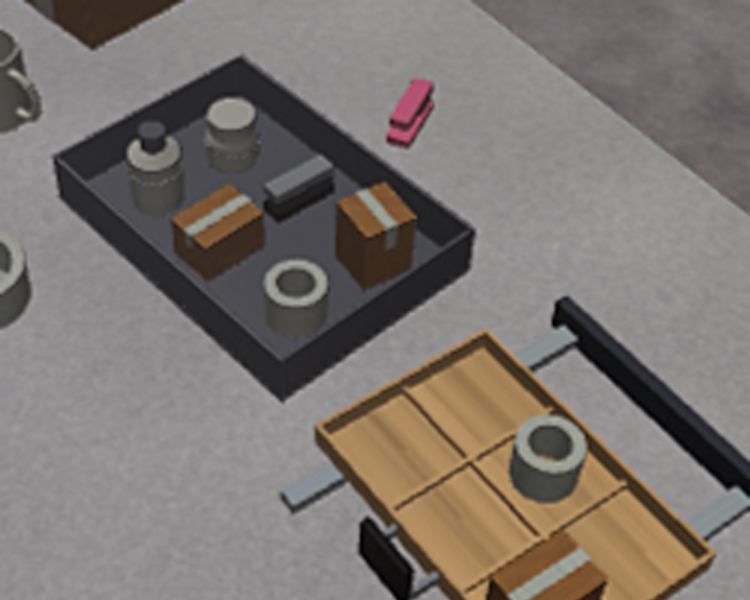

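Run:
```python
from h import *
s=dict(np.load('s1.npz'))
g=lambda u,v,z:np.round(back(s,230+u/3,100+v/3,z)[:2],4)
print('cap',g(152,129,.1),'jar',g(231,113,.067))
c=[g(*x,.081) for x in [(336,199),(381,184),(416,214),(371,233)]]; print(c,np.mean(c,0),[np.degrees(np.arctan2(*(c[(i+1)%4]-c[i])[::-1])) for i in range(4)])
```

```text
cap [0.4901 0.2946] jar [0.5875 0.3022]
[array([0.5932, 0.1265]), array([0.6414, 0.1182]), array([0.6437, 0.0666]), array([0.5933, 0.0712])] [0.6179   0.095625] [np.float64(-9.770464605902328), np.float64(-87.44780770057938), np.float64(174.78507170869872), np.float64(90.10360889161045)]
```

Emit:
apply_moves(motion="80 0.4 -3.5 6 0 0 0;80 0.3 0 6 0 0 0;80 0 0 6 0 0 0;80 0 0 3 0 0 0;80 0 0 3 0 0 0;80 0 0 0 0 0 0;80 0 0 0 0 0 0")

```text
time: 4.92
tool_pos: [0.4943, 0.2969, 0.1441]
tool_rot: [3.14, -0.001, 1.571]
contact_force: [-0.0, 0.2, 0.2]
opening: 0.0735
grip_force: 0.0
```

Emit:
apply_moves(motion="80 -0.1 -0.4 4 0 0 0;80 0 0 4 0 0 0;80 0 0 2.4 0 0 0;80 0 0 0 0 0 0;56 0 0 0 0 0 0;40 0 0 0 0 0 0;40 0 0 0 0 0 0;40 0 0 0 0 0 0;40 0 0 0 0 0 0", force=20)

```text
time: 6.05
tool_pos: [0.4902, 0.296, 0.0403]
tool_rot: [3.139, -0.001, 1.571]
contact_force: [-1.8, -0.3, 6.9]
opening: 0.0531
grip_force: 20.0
```

Emit:
apply_moves(motion="40 0 0 -3 0 0 0;40 0 0 -5 0 0 0;40 0 0 -6 0 0 0;40 0 0 0 0 0 0;40 0 0 0 0 0 0")

```text
time: 6.68
tool_pos: [0.4891, 0.2954, 0.1785]
tool_rot: [-3.141, 0.0, 1.571]
contact_force: [-0.5, 0.1, -1.9]
opening: 0.0533
grip_force: 20.0
```

Run:
```python
from h import *
p=snap('side','s2.png');im=cv2.imread('pics/s2.png'); cv2.imwrite('pics/s2c.png',cv2.resize(im[40:300,200:480],None,fx=2.3,fy=2.3))
p=snap('scene','c2.png')
```

```text
(no output)
```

View pics/s2c.png

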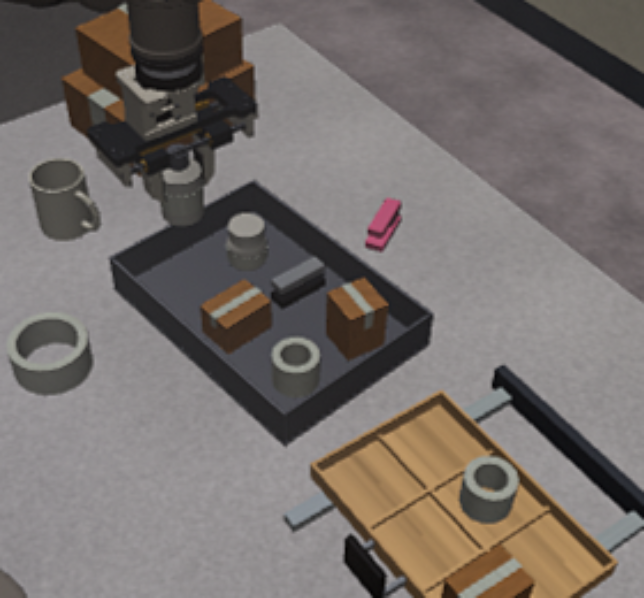

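The bottle is held upright in the gripper and the other goods have not moved. It goes to cell 1.

Emit:
apply_moves(motion="40 -3 0 0 0 0 0;40 -5 0 0 0 0 0;40 -6 0 0 0 0 0;40 -6 0 0 0 0 0;40 -6 0 0 0 0 0;40 -6 0 0 0 0 0;40 -6 0 0 0 0 0;40 -6 0 0 0 0 0;40 -4 0 0 0 0 0;40 -1.1 0 0 0 0 0;40 0 0 0 0 0 0;40 0 0 0 0 0 0")

```text
time: 8.28
tool_pos: [0.4894, -0.1939, 0.1784]
tool_rot: [-3.141, -0.001, 1.572]
contact_force: [-0.2, -0.3, -1.4]
opening: 0.0534
grip_force: 20.0
```

Emit:
apply_moves(motion="40 -0.2 0 5 0 0 0;40 0 0 4 0 0 0;40 0 0 2.5 0 0 0;40 0 0 0.7 0 0 0;40 0 0 0 0 0 0;40 0 0 0 0 0 0")

```text
time: 9.02
tool_pos: [0.4904, -0.1975, 0.0581]
tool_rot: [3.139, 0.001, 1.571]
contact_force: [-0.2, -1.0, -2.2]
opening: 0.0535
grip_force: 20.0
```

Emit:
apply_moves(motion="40 0 0 0.3 0 0 0;40 0 0 0.2 0 0 0;40 0 0 0 0 0 0;40 0 0 0 0 0 0")

```text
time: 9.52
tool_pos: [0.4901, -0.1977, 0.0533]
tool_rot: [3.14, 0.001, 1.571]
contact_force: [-2.1, 0.9, 8.7]
opening: 0.0536
grip_force: 20.0
```

Emit:
apply_moves(motion="62 0 0 0 0 0 0;70 0 0 0 0 0 0;72 0 0 0 0 0 0;72 0 0 0 0 0 0;72 0 0 -3 0 0 0;72 0 0 -5 0 0 0;72 0 0 -6 0 0 0;72 6 0 0 0 0 0;72 6 0 0 0 0 0;72 6 0 0 0 0 0;72 6 0 0 0 0 0;72 6 0 0 0 0 0;72 0 0 0 0 0 0;72 0 0 0 0 0 0")

```text
time: 11.28
tool_pos: [0.4895, 0.1024, 0.1917]
tool_rot: [-3.141, 0.001, 1.572]
contact_force: [0.3, -0.7, -0.3]
opening: 0.0661
grip_force: 0.0
```

Run:
```python
from h import *
p=snap('side','s3.png');im=cv2.imread('pics/s3.png'); cv2.imwrite('pics/s3c.png',cv2.resize(im[100:320,230:480],None,fx=2.4,fy=2.4))
for o in ['s_jar_c','s_bottle_c']:
    print(o,[(np.round(d['centre'],3).tolist(),round(d['score'],2),proj(p,d['centre'])) for d in robot.search_frame(o,p)])
```

```text
s_jar_c [([0.534, -0.204, 0.02], 0.71, (400, 268)), ([0.592, 0.276, 0.028], 0.59, (313, 151))]
s_bottle_c [([0.477, -0.21, 0.08], 0.94, (386, 268)), ([0.48, -0.298, 0.067], 0.43, (412, 297))]
```

View pics/s3c.png

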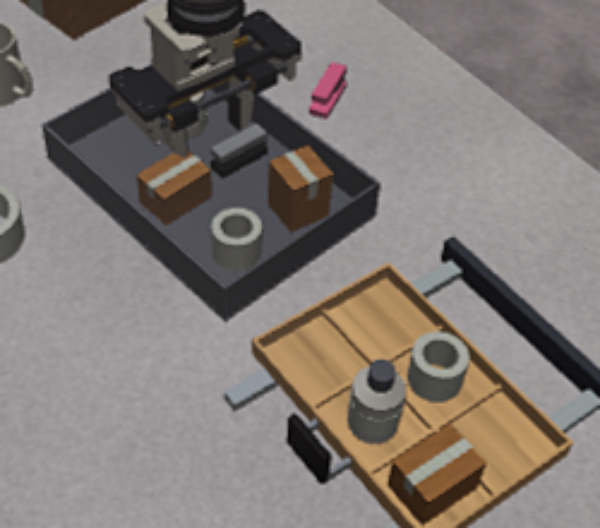

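The bottle stands upright in cell 1. Next is the jar, with a look from above in case it was knocked.

Emit:
apply_moves(motion="80 5 2.4 -2 0 0 0;80 5 2.4 -2 0 0 0;80 5 2.4 -1 0 0 0;80 5 2.4 0 0 0 0;80 0 0 0 0 0 0;80 0 0 0 0 0 0")

```text
time: 12.18
tool_pos: [0.5858, 0.3011, 0.2413]
tool_rot: [-3.141, 0.001, 1.569]
contact_force: [-0.5, 0.1, -0.1]
opening: 0.0735
grip_force: 0.0
```

Run:
```python
from h import *
p=wrist('w4.png'); np.savez('w4.npz',R=p['R'],t=p['t'],cx=p['cx'],cy=p['cy'],fovy=p['fovy'])
for o in ['s_jar_c','s_tall_c']:
    print(o,[(np.round(d['centre'],3).tolist(),round(d['score'],2),proj(p,d['centre'])) for d in robot.search_frame(o,p)])
m=robot.trace('s_jar_c',p)[0]; y,x=np.nonzero(m['pixels']); print(m['score'],x.min(),x.max(),y.min(),y.max())
```

```text
s_jar_c [([0.59, 0.31, 0.064], 0.91, (332, 164))]
s_tall_c [([0.62, 0.122, 0.042], 0.72, (357, 322))]
0.88 302 355 133 195
```

View pics/w4.png

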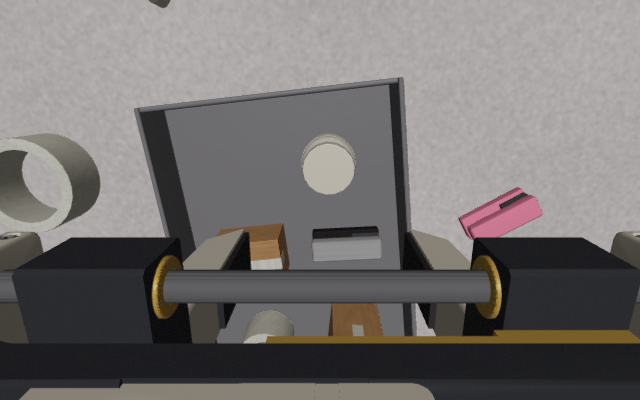

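The jar stands upright, its top centred at (329,167), and hasn't moved. I go down on it.

Emit:
apply_moves(motion="80 0.5 0.2 6 0 0 0;80 0 0 6 0 0 0;80 0 0 5 0 0 0;80 0 0 2.5 0 0 0;80 0 0 1.4 0 0 0;80 0 0 0 0 0 0;56 0 0 0 0 0 0;40 0 0 0 0 0 0;40 0 0 0 0 0 0;40 0 0 0 0 0 0", force=20)

```text
time: 13.62
tool_pos: [0.588, 0.3078, 0.0341]
tool_rot: [3.14, -0.001, 1.571]
contact_force: [-1.9, -0.1, 5.9]
opening: 0.0534
grip_force: 20.2
```

Emit:
apply_moves(motion="40 0 0 -3 0 0 0;40 0 0 -5 0 0 0;40 0 0 -6 0 0 0;40 0 0 0 0 0 0;40 -4 0 0 0 0 0;40 -6 0 0 0 0 0;40 -6 0 0 0 0 0;40 -6 0 0 0 0 0;40 -6 0 0 0 0 0;40 -6 0 0 0 0 0;40 -5 0 0 0 0 0;40 -2 -0.5 0 0 0 0;40 0 0 0 0 0 0;40 0 0 0 0 0 0")

```text
time: 15.38
tool_pos: [0.5824, -0.101, 0.1723]
tool_rot: [-3.141, -0.001, 1.572]
contact_force: [0.8, 0.4, -1.6]
opening: 0.0537
grip_force: 19.7
```

Emit:
apply_moves(motion="40 0 0 5 0 0 0;40 0 0 4 0 0 0;40 0 0 2.5 0 0 0;40 0 0 0.5 0 0 0;40 0 0 0.3 0 0 0;40 0 0 0.2 0 0 0;40 0 0 0.1 0 0 0;40 0 0 0 0 0 0;40 0 0 0 0 0 0")

```text
time: 16.5
tool_pos: [0.5828, -0.1025, 0.0472]
tool_rot: [3.141, 0.0, 1.571]
contact_force: [-1.0, 0.5, -0.7]
opening: 0.0535
grip_force: 19.8
```

Emit:
apply_moves(motion="40 0 0 0.15 0 0 0;40 0 0 0.1 0 0 0;40 0 0 0 0 0 0;40 0 0 0 0 0 0")

```text
time: 17.0
tool_pos: [0.5836, -0.1024, 0.0469]
tool_rot: [3.138, 0.001, 1.571]
contact_force: [-2.8, 1.5, 14.1]
opening: 0.0537
grip_force: 20.8
```

Emit:
apply_moves(motion="60 0 0 0 0 0 0;68 0 0 0 0 0 0;70 0 0 0 0 0 0;70 0 0 0 0 0 0;70 0 0 -3 0 0 0;70 0 0 -5 0 0 0;70 0 0 -6 0 0 0;70 0 0 -6 0 0 0;80 5 1 0 0 0 0;80 5 1 0 0 0 0;80 5 1 0 0 0 0;80 5 0.5 0 0 0 0;80 2 0 0 0 0 0;80 0 0 0 0 0 0;80 0 0 0 0 0 0")

```text
time: 18.88
tool_pos: [0.6176, 0.1161, 0.2443]
tool_rot: [-3.141, 0.001, 1.57]
contact_force: [0.2, 0.5, 0.4]
opening: 0.0737
grip_force: 0.0
```

Run:
```python
from h import *
p=wrist('w5.png'); np.savez('w5.npz',R=p['R'],t=p['t'],cx=p['cx'],cy=p['cy'],fovy=p['fovy'])
for o in ['s_tall_c']:
    print(o,[(np.round(d['centre'],3).tolist(),round(d['score'],2),proj(p,d['centre'])) for d in robot.search_frame(o,p)])
```

```text
s_tall_c [([0.621, 0.1, 0.083], 0.89, (330, 194)), ([0.548, -0.082, 0.018], 0.49, (271, 321))]
```

View pics/w5.png

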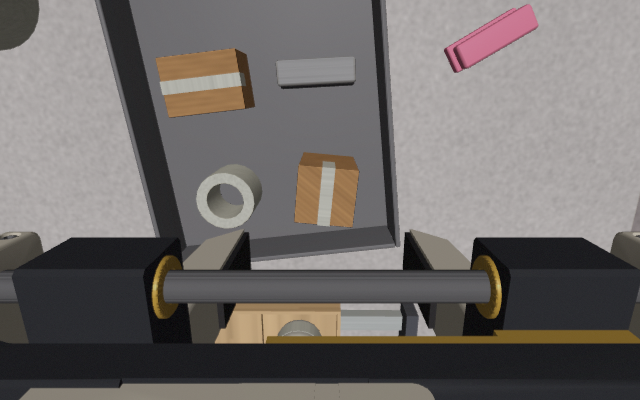

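The tall carton's top face has corners (301,164), (357,170), (353,227) and (295,222), so it is turned about 6° clockwise. It stands clear of the tape roll at (229,198).

Run:
```python
from h import *
p=dict(np.load('w5.npz'))
c=np.array([back(p,u,v,.081)[:2] for u,v in [(301,164),(357,170),(353,227),(295,222)]]); print(c.round(4).tolist(),c.mean(0),[np.degrees(np.arctan2(*(c[(i+1)%4]-c[i])[::-1])).round(1) for i in range(4)])
```

```text
[[0.5941, 0.128], [0.6451, 0.1224], [0.6425, 0.0668], [0.5872, 0.072]] [0.61720252 0.09729858] [np.float64(-6.3), np.float64(-92.7), np.float64(174.7), np.float64(83.0)]
```

Emit:
apply_moves(motion="80 -1.9 0 4 0 0 0.095;80 0 0 6 0 0 0;80 0 0 5 0 0 0;80 0 0 3 0 0 0;80 0 0 2 0 0 0;80 0 0 0.6 0 0 0;80 0 0 0 0 0 0;60 0 0 0 0 0 0;40 0 0 0 0 0 0;40 0 0 0 0 0 0;40 0 0 0 0 0 0", force=20)

```text
time: 20.35
tool_pos: [0.6179, 0.0986, 0.0393]
tool_rot: [3.14, -0.0, 1.476]
contact_force: [-0.8, -0.7, 5.8]
opening: 0.0561
grip_force: 20.0
```

Emit:
apply_moves(motion="40 0 0 -3 0 0 0;40 0 0 -5 0 0 0;40 0 0 -6 0 0 0;40 0 0 0 0 0 -0.095;40 -3 -2 0 0 0 0;40 -4 -3 0 0 0 0;40 -4 -3 0 0 0 0;40 -4 -3 0 0 0 0;40 -4 -2 0 0 0 0;40 -1 0 0 0 0 0;40 0 0 0 0 0 0;40 0 0 0 0 0 0")

```text
time: 21.85
tool_pos: [0.488, -0.1004, 0.1782]
tool_rot: [3.142, -0.0, 1.572]
contact_force: [0.5, 1.1, -2.0]
opening: 0.0556
grip_force: 20.0
```

Emit:
apply_moves(motion="40 0 0 5 0 0 0;40 0 0 4 0 0 0;40 0 0 2.5 0 0 0;40 0 0 0.5 0 0 0;40 0 0 0.3 0 0 0;40 0 0 0.2 0 0 0;40 0 0 0.2 0 0 0;40 0 0 0 0 0 0;40 0 0 0 0 0 0")

```text
time: 22.98
tool_pos: [0.4882, -0.1015, 0.0522]
tool_rot: [3.14, 0.0, 1.571]
contact_force: [-0.6, 0.3, 7.6]
opening: 0.0558
grip_force: 20.0
```

Emit:
apply_moves(motion="66 0 0 0 0 0 0;70 0 0 0 0 0 0;70 0 0 0 0 0 0;70 0 0 -3 0 0 0;70 0 0 -5 0 0 0;70 0 0 -6 0 0 0;30 -3 -4 -2 0 0 0;0 -3 -4 0 0 0 0;0 -3.4 -4.8 0 0 0 0;0 0 0 0 0 0 0")

```text
time: 24.22
tool_pos: [0.3571, -0.197, 0.2114]
tool_rot: [-3.141, 0.0, 1.566]
contact_force: [0.6, -0.3, -0.3]
opening: 0.0289
grip_force: 0.0
```

Emit:
apply_moves(motion="0 0 0 0 0 0 -0.175;0 0 0 0 0 0 -0.175;0 0 0 0 0 0 -0.175;0 0 0 0 0 0 -0.175;0 0 0 0 0 0 -0.175;0 0 0 0 0 0 -0.175;0 0 0 0 0 0 -0.175;0 0 0 0 0 0 -0.175;0 0 0 0 0 0 -0.17;0 0 0 0 0 0 0;0 0 0 0 0 0 0")

```text
time: 25.6
tool_pos: [0.3599, -0.1951, 0.2113]
tool_rot: [3.141, 0.0, 3.138]
contact_force: [0.4, 0.3, -0.9]
opening: 0.0005
grip_force: 0.0
```

Run:
```python
from h import *
p=snap('side','s6.png')
for o in ['tray_handle','t_jar_c','t_bottle_c','t_tall_c']:
    print(o,[(np.round(d['centre'],3).tolist(),round(d['score'],2),proj(p,d['centre'])) for d in robot.search_frame(o,p)])
im=cv2.imread('pics/s6.png'); cv2.imwrite('pics/s6c.png',cv2.resize(im[100:350,250:510],None,fx=2.4,fy=2.4))
np.savez('s6.npz',R=p['R'],t=p['t'],cx=p['cx'],cy=p['cy'],fovy=p['fovy'])
```

```text
tray_handle [([0.562, -0.25, 0.02], 0.68, (420, 276))]
t_jar_c [([0.561, -0.247, 0.023], 0.5, (419, 274))]
t_bottle_c [([0.556, -0.245, 0.018], 0.72, (417, 276))]
t_tall_c []
```

View pics/s6c.png

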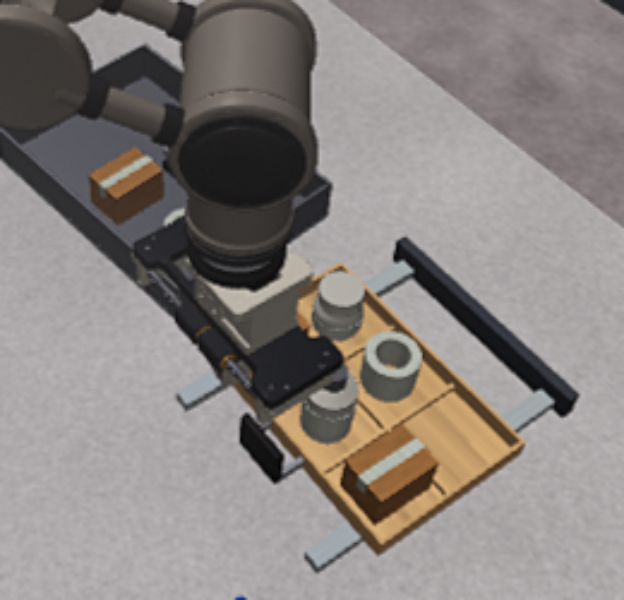

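The jar, tape, bottle and low carton stand in their cells. The arm hides cell 2, so I check the tall carton from the scene camera.

Run:
```python
from h import *
p=snap('scene','c6.png'); im=cv2.imread('pics/c6.png'); cv2.imwrite('pics/c6c.png',cv2.resize(im[120:320,150:430],None,fx=2.8,fy=2.8))
```

```text
(no output)
```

View pics/c6c.png

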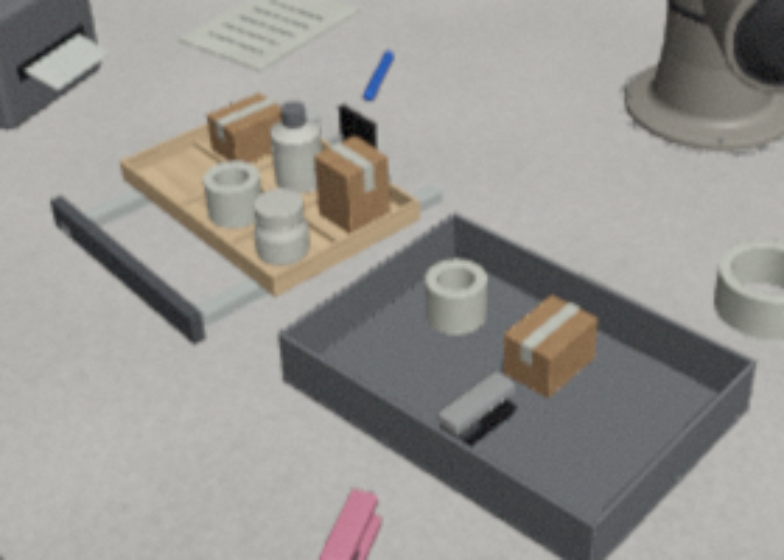

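The kit is complete: the tall carton, bottle, jar, tape and low carton all stand upright. The bin keeps its tape, low carton and stapler. I go down behind the handle and push.

Emit:
apply_moves(motion="0 0 0 5 0 0 0;0 0 0 5 0 0 0;0 0 0 5 0 0 0;0 0 0 2.4 0 0 0;0 0 0 0 0 0 0;0 -1 0 0 0 0 0;0 -1 0 0 0 0 0;0 -0.5 0 0 0 0 0;0 -0.5 0 0 0 0 0;0 0 0 0 0 0 0")

```text
time: 27.15
tool_pos: [0.3899, -0.1954, 0.0375]
tool_rot: [-3.141, 0.0, 3.141]
contact_force: [-0.5, 0.0, -0.3]
opening: 0.0002
grip_force: 0.0
```

Emit:
apply_moves(motion="0 -0.4 0 0 0 0 0;0 -0.4 0 0 0 0 0;0 -0.5 0 0 0 0 0;0 -0.5 0 0 0 0 0;0 -0.5 0 0 0 0 0;0 -0.5 0 0 0 0 0;0 -0.5 0 0 0 0 0;0 -0.5 0 0 0 0 0;0 -0.5 0 0 0 0 0;0 -0.5 0 0 0 0 0;0 -0.5 0 0 0 0 0;0 -0.4 0 0 0 0 0")

```text
time: 28.65
tool_pos: [0.4469, -0.1956, 0.0373]
tool_rot: [-3.141, 0.0, 3.141]
contact_force: [-4.7, -2.0, 0.8]
opening: 0.0004
grip_force: 2.2
```

Emit:
apply_moves(motion="0 -0.3 0 0 0 0 0;0 -0.3 0 0 0 0 0;0 -0.3 0 0 0 0 0;0 -0.2 0 0 0 0 0;0 -0.2 0 0 0 0 0")

```text
time: 29.28
tool_pos: [0.4585, -0.1956, 0.0373]
tool_rot: [3.141, -0.003, 3.141]
contact_force: [-14.1, -6.1, 7.3]
opening: 0.0001
grip_force: 7.3
```

Emit:
apply_moves(motion="0 -0.2 0 0 0 0 0;0 -0.1 0 0 0 0 0;0 0 0 0 0 0 0")

```text
time: 29.65
tool_pos: [0.4584, -0.1956, 0.0373]
tool_rot: [3.14, -0.008, 3.141]
contact_force: [-22.6, -7.2, 12.7]
opening: 0.0002
grip_force: 11.2
```

Hard stop reached. I retreat and check.

Emit:
apply_moves(motion="0 1 0 0 0 0 0;0 2 0 0 0 0 0;0 3 0 0 0 0 0;0 3 0 -1 0 0 0;0 0 0 -6 0 0 0;0 0 0 -6 0 0 0;0 0 0 -6 0 0 0;0 0 5 0 0 0 0;0 0 6 0 0 0 0;0 0 6 0 0 0 0;0 0 0 0 0 0 0;0 0 0 0 0 0 0")

```text
time: 31.15
tool_pos: [0.3734, -0.0253, 0.2276]
tool_rot: [-3.141, 0.002, -3.141]
contact_force: [-0.5, 0.1, -0.0]
opening: 0.0006
grip_force: 0.0
```

Run:
```python
from h import *
p=snap('side','s7.png'); im=cv2.imread('pics/s7.png'); cv2.imwrite('pics/s7c.png',cv2.resize(im[80:350,250:530],None,fx=2.2,fy=2.2))
p=snap('scene','c7.png'); im2=cv2.imread('pics/c7.png')
```

```text
(no output)
```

View pics/s7c.png

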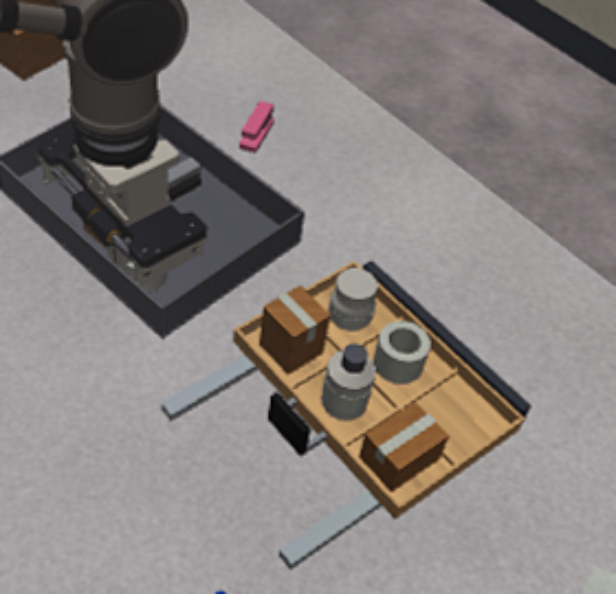

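The tray is against the far stop bar, and all five goods stand upright in their cells.

```bash
python3 -c "
from cell import robot
print(robot.hand_in())"
```

```text
the job is handed in; nothing more can be done
None
```

The kit is complete and handed in: I added the bottle, jar and tall carton to the tape roll and low carton already in the tray, then pushed the tray fully home against its far stop. The hand-in gave no verdict.

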